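Load the rinse trays and couple the water inlet

TASK

Get the rinse station ready: lay every wash cassette on the bench flat in its own bay of the tray that matches its length, long ones in the long-bay tray and short ones in the short-bay tray. Take the dust cap off the water inlet and stand it upright in the small cap tray, then set the coupler fully down on the inlet adapter with both its cam arms still raised, and only then swing both arms down together, neither left up while the other goes home, until both lie fully home against its sides. Leave the bottle, beaker and petri dish alone.

Things in the scene. Friction and masses are not known exactly. Their poses are not given: they have to be found in the camera images.
- long1_mid (a point): Long wash cassette: plain steel mesh box 115 mm long (its x axis), 32 mm wide (y), 28 mm high, with an upright grip tab centred on its lid, 50 mm long (x), 12 mm thick (y), 22 mm high (50 mm high in all). This point is the centre of the box, 14 mm above its underside; z up. Loose, under 0.25 kg, lies flat on the bench at the start. Not every cassette is present in every run.
- long2_mid (a point): Long wash cassette: plain steel mesh box 115 mm long (its x axis), 32 mm wide (y), 28 mm high, with an upright grip tab centred on its lid, 50 mm long (x), 12 mm thick (y), 22 mm high (50 mm high in all). This point is the centre of the box, 14 mm above its underside; z up. Loose, under 0.25 kg, lies flat on the bench at the start. Not every cassette is present in every run.
- long3_mid (a point): Long wash cassette: plain steel mesh box 115 mm long (its x axis), 32 mm wide (y), 28 mm high, with an upright grip tab centred on its lid, 50 mm long (x), 12 mm thick (y), 22 mm high (50 mm high in all). This point is the centre of the box, 14 mm above its underside; z up. Loose, under 0.25 kg, lies flat on the bench at the start. Not every cassette is present in every run.
- tray_long_bay1 (a point): Bay 1 of the fixed aluminium tray for long cassettes: 131 mm long (x axis), 42 mm wide (y), floor 4 mm above the bench; three bays side by side, 58 mm apart along y. End walls and rib stubs reach 18 mm above the bench; the ribs cover only the 22 mm at each end, so the sides are open for fingers in between. The point: where the centre of a cassette lying in the bay belongs (18 mm up).
- tray_long_bay2 (a point): Bay 2 of the fixed aluminium tray for long cassettes: 131 mm long (x axis), 42 mm wide (y), floor 4 mm above the bench; three bays side by side, 58 mm apart along y. End walls and rib stubs reach 18 mm above the bench; the ribs cover only the 22 mm at each end, so the sides are open for fingers in between. The point: where the centre of a cassette lying in the bay belongs (18 mm up).
- tray_long_bay3 (a point): Bay 3 of the fixed aluminium tray for long cassettes: 131 mm long (x axis), 42 mm wide (y), floor 4 mm above the bench; three bays side by side, 58 mm apart along y. End walls and rib stubs reach 18 mm above the bench; the ribs cover only the 22 mm at each end, so the sides are open for fingers in between. The point: where the centre of a cassette lying in the bay belongs (18 mm up).
- short1_mid (a point): Short wash cassette: plain steel mesh box 80 mm long (its x axis), 32 mm wide (y), 28 mm high, with an upright grip tab centred on its lid, 50 mm long (x), 12 mm thick (y), 22 mm high (50 mm high in all). This point is the centre of the box, 14 mm above its underside; z up. Loose, under 0.25 kg, lies flat on the bench at the start. Not every cassette is present in every run.
- short2_mid (a point): Short wash cassette: plain steel mesh box 80 mm long (its x axis), 32 mm wide (y), 28 mm high, with an upright grip tab centred on its lid, 50 mm long (x), 12 mm thick (y), 22 mm high (50 mm high in all). This point is the centre of the box, 14 mm above its underside; z up. Loose, under 0.25 kg, lies flat on the bench at the start. Not every cassette is present in every run.
- short3_mid (a point): Short wash cassette: plain steel mesh box 80 mm long (its x axis), 32 mm wide (y), 28 mm high, with an upright grip tab centred on its lid, 50 mm long (x), 12 mm thick (y), 22 mm high (50 mm high in all). This point is the centre of the box, 14 mm above its underside; z up. Loose, under 0.25 kg, lies flat on the bench at the start. Not every cassette is present in every run.
- tray_short_bay1 (a point): Bay 1 of the fixed aluminium tray for short cassettes: 96 mm long (x axis), 42 mm wide (y), floor 4 mm above the bench; three bays side by side, 58 mm apart along y. End walls and rib stubs reach 18 mm above the bench; the ribs cover only the 22 mm at each end, so the sides are open for fingers in between. The point: where the centre of a cassette lying in the bay belongs (18 mm up).
- tray_short_bay2 (a point): Bay 2 of the fixed aluminium tray for short cassettes: 96 mm long (x axis), 42 mm wide (y), floor 4 mm above the bench; three bays side by side, 58 mm apart along y. End walls and rib stubs reach 18 mm above the bench; the ribs cover only the 22 mm at each end, so the sides are open for fingers in between. The point: where the centre of a cassette lying in the bay belongs (18 mm up).
- tray_short_bay3 (a point): Bay 3 of the fixed aluminium tray for short cassettes: 96 mm long (x axis), 42 mm wide (y), floor 4 mm above the bench; three bays side by side, 58 mm apart along y. End walls and rib stubs reach 18 mm above the bench; the ribs cover only the 22 mm at each end, so the sides are open for fingers in between. The point: where the centre of a cassette lying in the bay belongs (18 mm up).
- inlet_seat (a point): Water inlet, fixed: a 100 mm square grey base plate 12 mm thick carrying an upright steel pipe 48 mm across whose flat top (the seat) is 50 mm above the bench; on it stands the brass grooved adapter, 37 mm across and 33 mm high, its upper 9 mm tapered to 24 mm across. This point is the centre of the seat (the adapter's foot); z up.
- cap_knob (a point): Black dust cap, a loose inverted cup 48 mm across and 39.5 mm high (bore 41 mm across, 35 mm deep) with a round knob 26 mm across and 26 mm high on top, 65.5 mm high in all, under 0.15 kg. At the start it sits over the adapter on the inlet seat. This point is the centre of the knob, 52.5 mm above the cap's foot.
- cap_foot (a point): Centre of the dust cap's lower rim (its foot).
- cap_tray_floor (a point): Fixed grey open tray for the cap, 96 mm square outside, walls 4 mm thick and 14 mm high; this point is the centre of its inner floor, 5 mm above the bench.
- coupler_neck (a point): Cam-arm coupler, loose, about 0.55 kg: aluminium inverted cup 52 mm across, 40 mm high (bore 42 mm, 35 mm deep) with a round neck 28 mm across, 28 mm high on top and two steel cam arms on opposite sides. Stands upright at first, arms raised. The point: mid-neck, 54 mm above the foot; z up, y points to arm a (arm b at -y). Gripping the neck across x stays clear of the arms.
- coupler_foot (a point): Centre of the coupler's lower rim (its foot), which rests on the inlet seat when fully home; axes as for the neck.
- cam_a (a joint): Swing of cam arm a (rad): 0 = raised, sticking out 20 degrees above level; grows swinging down; 1.92 = home, hanging straight down flat beside the body. Hinge 30 mm from the coupler axis on its +y side, 36 mm above the foot, along x. Bar 16 mm wide, 8 mm thick, reaching 64 mm. Friction 0.06 N m: it stays where left. 68 mm over both arms when home.
- cam_b (a joint): Swing of cam arm b (rad): 0 = raised, sticking out 20 degrees above level; grows swinging down; 1.92 = home, hanging straight down flat beside the body. Hinge 30 mm from the coupler axis on its -y side, 36 mm above the foot, along x. Bar 16 mm wide, 8 mm thick, reaching 64 mm. Friction 0.06 N m: it stays where left. 68 mm over both arms when home.
- wash_bottle: White wash bottle with red cap, 66 mm across, 170 mm high; origin under its centre. Leave it alone.
- beaker: Glass beaker, 84 mm across, 100 mm high; origin under its centre. Leave it alone.
- petri: Closed milky-clear petri dish stack, 90 mm across, 30 mm high; origin under its centre. Leave it alone.
Things that resemble listed ones, but are neither listed nor needed, are in the scene too. Leave any green look-alike of the part that bears tray_long_bay1 alone.

How it is judged:
By the outcome, as a careful person would: the job done as asked, in the order asked, and still so for the second after the job is handed in, with the robot touching nothing.
Of long1, short1, long2, short2, long3, short3 only 4 to 6 are there at a start; the rules pass over those that are not, and their reading is None.
At some moment in a run one of long1, long2, long3, short1, short2, short3 may be knocked a few centimetres aside while the robot is not near it.
It also fails if it takes over 210 s, if anything falls off the work surface, if the arm or the gripper's body presses on something with over 40 N, if the wrist force passes 120 N, or if a joint passes its speed limit or range.

ROBOT

A 6-joint arm with a two-finger parallel gripper is mounted at the origin on the work surface. World frame = base frame: x ahead of the robot, y to its left, z up, the work surface at z = 0. Lengths are in m, angles in rad, forces in N, time in s.
With the tool pointing down it reaches from about 0.375 to 0.825 m from the base axis. Payload 5.5 kg.
Tool frame: the origin (TCP) lies at the very end of the fingers, on their centre line; the grasp point (between the pads) lies 19 mm behind it; z points along the fingers, y is the line along which they close (so a half turn about z gives the same grasp; the last joint's range is limited). The gripper opens to 85 mm and grips with 20 to 120 N. Pads are 22 mm wide; open, the fingers measure 114 mm over their backs; the gripper's body (76 mm by 85 mm) begins 54 mm behind the grasp point. The pads swing forward as they close: fully open they stand 13 mm farther back than shut.
Start: joints at [1.146, 0.314, -0.047, 1.21, 0, 1.571], TCP at [0.247, 0.547, 0.231] pointing down, gripper open.
Joint ranges: [-2.67, 2.67], [-0.69, 1.73], [-1.03, 1.25], [-2.08, 2.16], [-1.42, 1.45], [-3.14, 3.14]. Speed limits (rad/s): [2.39, 2.39, 3.01, 3.14, 3.14, 3.14].

INTERFACE

Orientations are given as a unit quaternion [x, y, z, w].
In Python, from workcell import manip gives the robot as it stands. The module is installed in compiled form; this text tells all that it offers. Calls block until the motion is done:
- manip.move_ptp(position, orientation): joint-space move of the TCP to a pose.
- manip.movel(position, rot=None, feed=0.15, max_force=None): straight line of the TCP; rot=None keeps the orientation; feed is the mean speed in m/s. With max_force (N) it stops when the force on the tool has changed by that much, and returns True; else False.
- manip.goto_joints(angles): joint-space move.
- manip.gripper_to(opening, grip_force=None): finger opening in m; grip_force is the grip in N (None keeps the last); returns when the fingers have stopped.
- manip.pause(seconds).
- manip.solve_ik(position, orientation): joint angles nearest the present ones, or None.
- manip.snapshot(name): name is "side" or "top" or "wrist"; returns the picture (384x512x3 uint8, red, green, blue); there is no depth.
- manip.camera_params(name): a dict with "camera_matrix" (3x3 intrinsics, pixels), "k1" (the pictures are not rectified: a ray, as slopes to the right and down, at radius r is drawn at 1 + k1 r^2 times it, then the intrinsics apply), "R" (3x3) and "t" (3): a world point X has camera coordinates R X + t; the wrist camera has in their place "hand_eye" (4x4, takes a point from camera to tool coordinates, whose origin is the TCP and whose axes are the flange's). Camera axes: x right, y down, z forward; pixel columns grow to the right and rows downward; lengths in m; the calibration is good to about 2 mm. A picture is of the moment at which its call begins: read the wrist's pose just before it. camera_params takes no time and is no camera call.
A pose or a line that the arm cannot do raises manip.PlanningError and nothing moves.
- manip.finish_job(): hands the job in; it is judged then, once.
Trained networks look in the newest picture that a camera, given by its name, has taken for a name from the list of things; names that differ only in an ending like _2 or _b are one class to them, and where a whole thing is asked for, a point or a joint stands for the part that bears it (a point fixed in the world has none). Each returns a list of dicts, best first, with "score" (0 to 1); they miss things now and then, are a little off and sometimes report something else, mostly with a low value. They report only what shows in the picture. A call takes as long as a camera call. They do not tell look-alikes from the thing itself.
- manip.silhouettes(query, camera): "pixels" (384x512 bool, what is visible of it) and "rect" ([left, top, width, height] in pixels, round what is visible of it).
- manip.tip_of(query, camera): "at" ([row, column] in pixels: a listed point, or the origin of a listed thing).
Readings, each from a call of its own:
- manip.read_clock(): time.
- manip.read_joints(): joint angles.
- manip.read_joint_vel(): joint speeds.
- manip.read_joint_torque(): joint torques, N m.
- manip.read_tcp_pos(): TCP position.
- manip.read_eef_rot(): TCP orientation.
- manip.read_wrist_force(): force on the tool from outside, world axes, zero at the start.
- manip.read_moment(): the same for the moment, N m.
- manip.read_finger_gap(): finger opening in m.
- manip.read_gripper_force(): force on a finger pad.
Only numpy, scipy, OpenCV 4.12 (cv2) and the standard library are available. Lean on these libraries where they do the work, as an engineer would, in place of code of your own. Each camera call takes 0.05 s, during which the arm holds its last target. There are 200 camera calls.

## Working session

There is one attempt and no reset: what is moved stays moved. The work goes in short steps, each a Python script; the robot and the scene stay as the last script left them, time stands still between calls to the robot, and variables do not carry over. Pictures are saved under pics/ and viewed, at most 14 in all, crops included, and the job is handed in when it is done.

```bash
mkdir -p pics; python3 - <<'E'
from workcell import manip
import cv2,numpy as np
for n in("top","side"):
    im=manip.snapshot(n); cv2.imwrite(f"pics/{n}0.png",cv2.resize(im[:,:,::-1],(800,600),interpolation=cv2.INTER_CUBIC))
    p=manip.camera_params(n); print(n,p)
print(manip.camera_params("wrist"),manip.read_eef_rot(),manip.read_clock())
for c in("top",):
  for q in("long1_mid","short1_mid","tray_long_bay1","tray_short_bay1","inlet_seat","cap_knob","cap_tray_floor","coupler_neck","coupler_foot"):
    print(c,q,[(np.round(d["at"],1).tolist(),round(d["score"],2)) for d in manip.tip_of(q,c)])
print(manip.read_clock())
E
```

```text
top {'camera_matrix': array([[414.36921135,   0.        , 252.22029697],
       [  0.        , 414.36921135, 189.40667895],
       [  0.        ,   0.        ,   1.        ]]), 'k1': -0.014906125688123405, 'R': array([[-0.02899619, -0.99953315, -0.00962797],
       [-0.99833324,  0.02943953, -0.04963919],
       [ 0.04989946,  0.00817257, -0.99872081]]), 't': array([-0.08138562,  0.50760297,  1.33374658])}
side {'camera_matrix': array([[395.12150387,   0.        , 251.33974807],
       [  0.        , 395.12150387, 193.61847201],
       [  0.        ,   0.        ,   1.        ]]), 'k1': 0.01863172520056717, 'R': array([[ 0.82100326, -0.57092196, -0.00132862],
       [-0.31816192, -0.45559182, -0.83138986],
       [ 0.47405342,  0.6829965 , -0.55568799]]), 't': array([-0.47336833,  0.20191275,  1.16271241])}
{'camera_matrix': array([[336.59974733,   0.        , 258.87439166],
       [  0.        , 336.59974733, 192.542269  ],
       [  0.        ,   0.        ,   1.        ]]), 'k1': -0.09707443795424416, 'hand_eye': array([[-1.53476732e-04, -9.56048805e-01, -2.93207535e-01,
         
[... 403 characters left out ...]
9)]
top short1_mid [([198.7, 117.5], 0.6), ([206.0, 293.2], 0.5), ([209.2, 203.3], 0.33)]
top tray_long_bay1 [([157.9, 274.9], 0.92), ([265.8, 159.5], 0.92), ([269.4, 352.6], 0.89), ([275.1, 316.4], 0.89), ([156.5, 294.1], 0.88), ([274.7, 340.1], 0.88), ([243.2, 431.6], 0.84), ([242.7, 398.0], 0.75), ([245.6, 417.0], 0.74), ([261.2, 177.3], 0.66), ([266.4, 140.3], 0.66), ([152.8, 310.5], 0.6)]
top tray_short_bay1 [([155.2, 251.8], 0.95), ([158.8, 211.8], 0.67), ([157.3, 228.9], 0.65)]
top inlet_seat [([157.1, 157.5], 0.76)]
top cap_knob [([152.8, 149.8], 0.58)]
top cap_tray_floor [([199.0, 159.7], 0.64)]
top coupler_neck [([202.4, 107.9], 0.79)]
top coupler_foot [([199.4, 116.6], 0.92)]
0.55
```

View pics/top0.png

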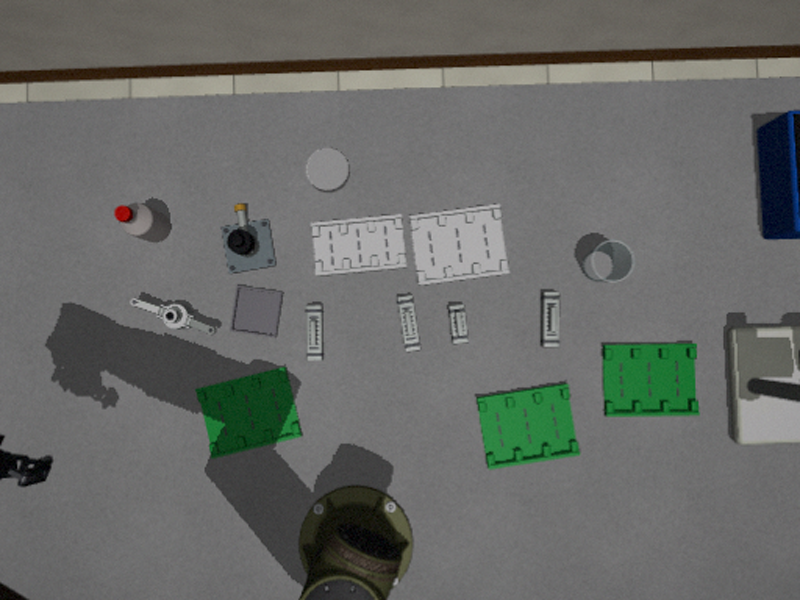

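View pics/side0.png

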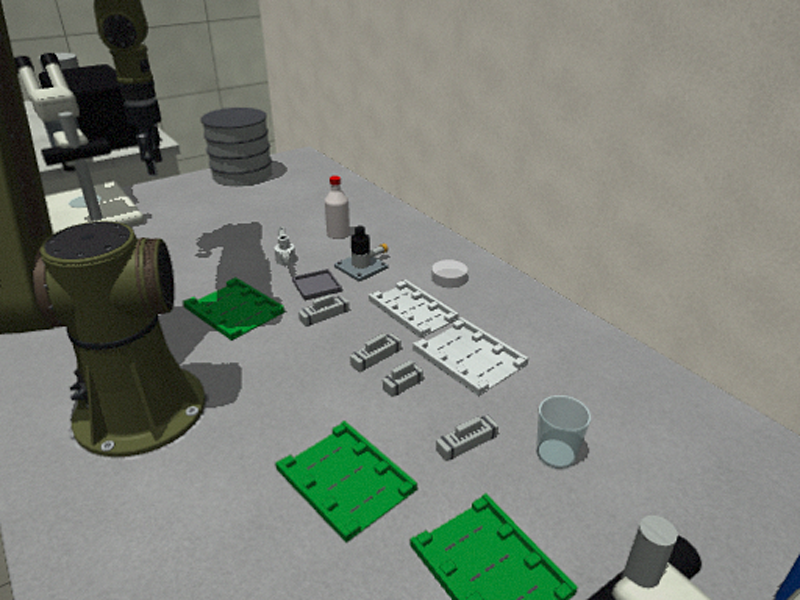

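Four cassettes are visible (800x600 picture): long at (315,331), (409,322) and (550,318), short at (458,322). The white trays are the short one at (358,245) and the long one at (459,244); the three green ones are look-alikes. Cap on inlet (242,240), cap tray (257,310), coupler (173,316).

```bash
cat > h.py <<'E'
from workcell import manip
import cv2,numpy as np
from scipy.spatial.transform import Rotation as Ro
from scipy.optimize import minimize
def cam(n):
    """intrinsics, k1, R, t (world->camera)"""
    p=manip.camera_params(n)
    if n!="wrist": return p["camera_matrix"],p["k1"],p["R"],p["t"]
    T=np.eye(4);T[:3,:3]=Ro.from_quat(manip.read_eef_rot()).as_matrix();T[:3,3]=manip.read_tcp_pos()
    C=np.linalg.inv(T@p["hand_eye"]);return p["camera_matrix"],p["k1"],C[:3,:3],C[:3,3]
def proj(X,c):
    return cv2.projectPoints(np.asarray(X,float).reshape(-1,1,3),cv2.Rodrigues(c[2])[0],c[3],c[0],np.array([c[1],0,0,0.]))[0][:,0]
def back(rc,z,c):
    u=cv2.undistortPoints(np.array([[[rc[1],rc[0]]]],float),c[0],np.array([c[1],0,0,0.]))[0,0]
    d=c[2].T@np.array([u[0],u[1],1]);o=-c[2].T@c[3];return o+d*(z-o[2])/d[2]
def box(l,w,z0,z1): return [[x,y,z] for x in(-l/2,l/2) for y in(-w/2,w/2) for z in(z0,z1)]
def cassette(l): return [np.array(box(l,.032,0,.028)),np.array(box(.05,.012,.028,.05))]
def fit(mask,parts,x,y,yaw,c,z=0.):
    """pose x,y,yaw of a model of convex parts that best overlaps the mask"""
    S=2;m=cv2.resize(mask.astype(np.uint8),None,fx=S,fy=S,interpolation=0)
    def iou(p):
        r=np.zeros_like(m);C,Sn=np.cos(p[2]),np.sin(p[2])
        for P in parts:
            Q=P@np.array([[C,Sn,0],[-Sn,C,0],[0,0,1]])+[p[0],p[1],z]
            h=cv2.convexHull(((proj(Q,c)+.5)*S*16).astype(np.int32));cv2.fillConvexPoly(r,h,1,shift=4)
        return -(r&m).sum()/max(1,(r|m).sum())
    best=None
    for y0 in(yaw,yaw+.25,yaw-.25):
        s=minimize(iou,[x,y,y0],method="Nelder-Mead",options=dict(initial_simplex=np.array([x,y,y0])+np.array([[0,0,0],[.015,0,0],[0,.015,0],[0,0,.2]]),xatol=1e-4,fatol=1e-4))
        if best is None or s.fun<best.fun:best=s
    return best.x,-best.fun
def maskyaw(mask,z,c):
    v,u=np.nonzero(mask);P=np.array([back(a,z,c)[:2] for a in list(zip(v,u))[::5]])
    m=P.mean(0);w,V=np.linalg.eigh(np.cov((P-m).T));return m,np.arctan2(V[1,1],V[0,1])
def quat(yaw): # tool down, tool x along yaw
    return [np.cos(yaw/2),np.sin(yaw/2),0,0]
def pick_yaw(pos,closing,sym=True):
    """tool yaw (x axis) so that tool y lies along 'closing'; the option with smallest wrist turn"""
    best=None
    for k in(0,1):
        yw=closing+np.pi/2+k*np.pi;q=manip.solve_ik(pos,quat(yw))
        if q is not None and (best is None or abs(q[5])<best[0]):best=(abs(q[5]),yw)
    return best and best[1]
def save(n,im,crop=None):
    if crop:im=im[crop[0]:crop[1],crop[2]:crop[3]]
    s=min(800/im.shape[1],600/im.shape[0]);cv2.imwrite("pics/"+n,cv2.resize(im[:,:,::-1],None,fx=s,fy=s,interpolation=cv2.INTER_CUBIC))
E
python3 - <<'E'
from h import *
manip.snapshot("top");c=cam("top")
for q,z,l in(("long1_mid",.014,.115),("short1_mid",.014,.08),("coupler_neck",.04,None)):
  for d in manip.silhouettes(q,"top"):
    m,y=maskyaw(d["pixels"],z,c);print(q,round(d["score"],2),d["rect"],m.round(3),round(np.degrees(y)),round(np.hypot(*m),3))
    if l:
      for L in(.08,.115):
        s,f=fit(d["pixels"],cassette(L),*m,y,c);print("   ",L,s.round(4),round(f,3))
for n,rc,z in(("inlet",(157.1,157.5),.05),("knob",(152.8,149.8),.1025),("captray",(199,159.7),.005),("neck",(202.4,107.9),.054),("foot",(199.4,116.6),0)):print(n,back(rc,z,c).round(3))
for n,rc in(("L",(157.9,274.9)),("L",(156.5,294.1)),("L",(152.8,310.5)),("S",(155.2,251.8)),("S",(157.3,228.9)),("S",(158.8,211.8))):p=back(rc,.018,c);print(n,p.round(3),round(np.hypot(*p[:2]),3))
E
```

```text
short1_mid 0.52 [286.7, 191.7, 14.8, 29.5] [ 0.444 -0.227] -173 0.499
    0.08 [ 0.4489 -0.1775 -3.1615] -0.0
    0.115 [ 0.4339 -0.1775 -2.9615] -0.0
coupler_neck 0.69 [82.0, 193.1, 56.7, 20.8] [0.475 0.35 ] 69 0.59
inlet [0.615 0.202 0.05 ]
knob [0.622 0.212 0.103]
captray [0.483 0.207 0.005]
neck [0.475 0.36  0.054]
foot [0.486 0.351 0.   ]
L [ 0.605 -0.173  0.018] 0.629
L [ 0.608 -0.235  0.018] 0.651
L [ 0.618 -0.289  0.018] 0.682
S [ 0.616 -0.098  0.018] 0.624
S [ 0.611 -0.024  0.018] 0.612
S [0.608 0.032 0.018] 0.609h.py:26: RuntimeWarning: overflow encountered in scalar negative
  return -(r&m).sum()/max(1,(r|m).sum())
```

```bash
sed -i 's/return -(r&m).sum()/return -float((r\&m).sum())/' h.py; python3 - <<'E'
from h import *
import pickle
for i,(p,yw) in enumerate((([.53,.22,.28],np.pi),([.53,-.12,.28],np.pi))):
    for k in(0,1):
        q=manip.solve_ik(p,quat(yw+k*np.pi));print(k,q is not None and np.round(q,2))
    manip.move_ptp(p,quat(yw));manip.pause(.3);c=cam("wrist");im=manip.snapshot("wrist");save(f"w{i}.png",im)
    D={"c":c,"im":im}
    for q in("long1_mid","short1_mid","coupler_neck","cap_knob"):
        D[q]=manip.silhouettes(q,"wrist")
        for d in D[q]:
            m,y=maskyaw(d["pixels"],.02,c);print(q,round(d["score"],2),np.round(d["rect"]),m.round(3),round(np.degrees(y)),d["pixels"].sum())
            if "mid" in q:
              for L in(.08,.115):
                s,f=fit(d["pixels"],cassette(L),*m,y,c);print("   ",L,s.round(4),round(f,3))
    for q,z in(("inlet_seat",.05),("cap_tray_floor",.005),("cap_knob",.1025),("coupler_neck",.054),("coupler_foot",0),("tray_long_bay1",.018),("tray_short_bay1",.018)):
        D["t"+q]=manip.tip_of(q,"wrist")
        for d in D["t"+q]:print(q,round(d["score"],2),np.round(d["at"]),back(d["at"],z,c)[:2].round(4))
    pickle.dump(D,open(f"D{i}.pkl","wb"))
print(manip.read_clock())
E
```

```text
0 [ 0.39  0.25 -0.02  1.3   0.    0.39]
1 [ 0.39  0.25 -0.02  1.3   0.   -2.75]
long1_mid 0.87 [114.  19.  40. 108.] [0.433 0.077] 179 3380
    0.08 [0.4204 0.0751 3.1204] 0.701
    0.115 [0.4354 0.0748 3.1356] 0.92
long1_mid 0.72 [302.  72.  62.  36.] [0.456 0.308] 66 923
    0.08 [0.4584 0.3054 1.3352] 0.436
    0.115 [0.4596 0.316  1.3466] 0.312
coupler_neck 0.65 [303.  76. 149.  72.] [0.478 0.363] 69 3761
cap_knob 0.56 [229. 217.  42.  52.] [0.646 0.208] 179 1870
cap_tray_floor 0.81 [112. 238.] [0.4807 0.1977]
cap_knob 0.69 [217. 118.] [0.5803 0.077 ]
coupler_neck 0.58 [113. 381.] [0.4774 0.3548]
coupler_foot 0.69 [104. 366.] [0.471  0.3552]
tray_short_bay1 0.97 [219. 119.] [0.6158 0.0391]
tray_short_bay1 0.7 [219.  35.] [ 0.6166 -0.0808]
tray_short_bay1 0.6 [217.  76.] [ 0.6133 -0.0199]
tray_short_bay1 0.29 [235. 247.] [0.638  0.2076]
0 [-0.22  0.19 -0.09  1.28  0.   -0.22]
1 [-0.22  0.19 -0.09  1.28  0.    2.92]
long1_mid 0.57 [400.  22.  46. 105.] [0.434 0.073] 179 3494
    0.08 [0.4213 0.0745 3.1475] 0.69
    0.115 [0.4357 0.0747 3.1157] 0.911
long1_mid 0.31 [ 89. 150. 165. 120.] [ 0.6   -0.224] 89 14989
    0.08 [ 0.5825 -0.2737  0.7784] 0.149
    0.115 [ 0.5937 -0.2701  0.749 ] 0.209
short1_mid 0.64 [151.  45.  39.  71.] [ 0.443 -0.222] -175 2271
    0.08 [ 0.4435 -0.2227 -3.0605] 0.931
    0.115 [ 0.4607 -0.2213 -3.0658] 0.668
cap_knob 0.83 [499. 216.  12.  35.] [0.638 0.226] -164 371
inlet_seat 0.21 [ 86. 256.] [ 0.451  -0.1206]
cap_tray_floor 0.61 [118. 504.] [0.4823 0.2   ]
coupler_foot 0.5 [215. 175.] [ 0.6167 -0.2305]
tray_long_bay1 0.94 [220. 129.] [ 0.6175 -0.2869]
tray_long_bay1 0.86 [216. 172.] [ 0.6115 -0.2301]
tray_long_bay1 0.78 [211. 212.] [ 0.6048 -0.1776]
tray_short_bay1 0.84 [216. 334.] [ 0.6111 -0.0196]
tray_short_bay1 0.59 [223. 287.] [ 0.6215 -0.0806]
tray_short_bay1 0.56 [215. 375.] [0.6101 0.0338]
5.4333
```

View pics/w0.png

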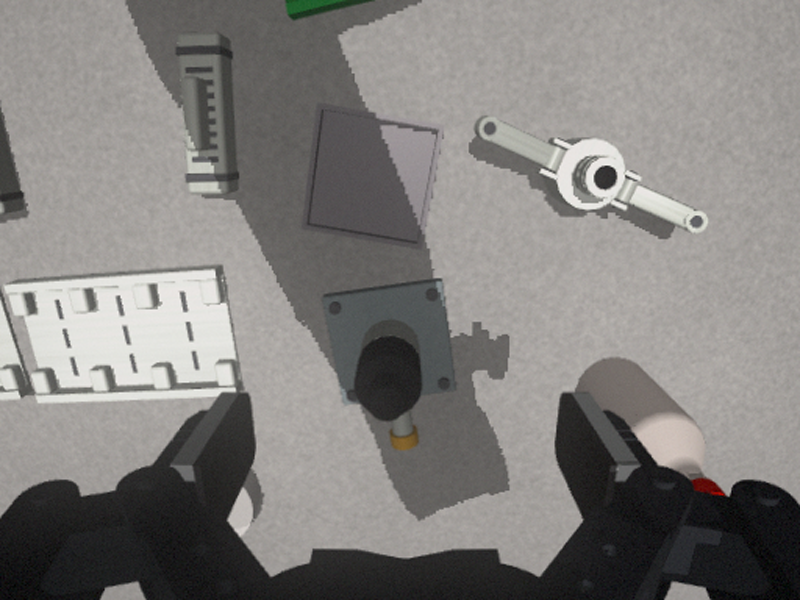

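View pics/w1.png

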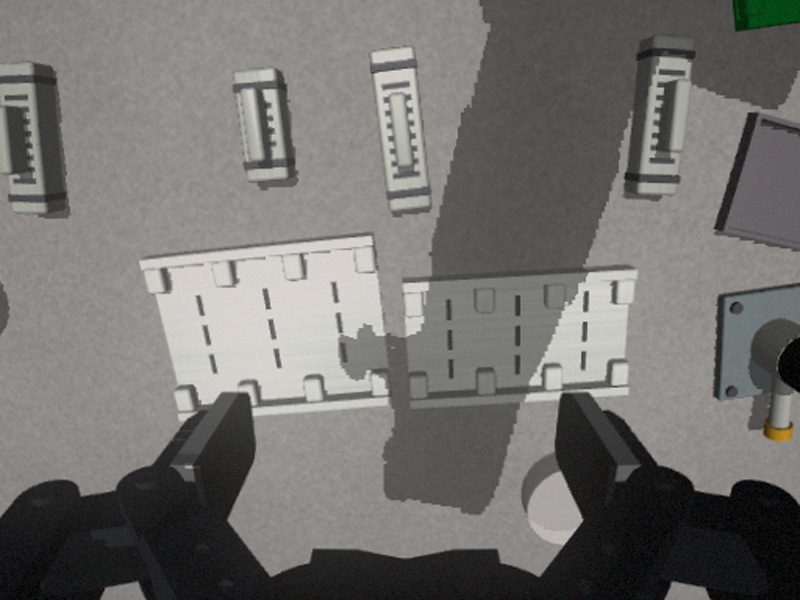

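w0: one long cassette (205,112), cap tray (372,175), capped inlet (390,370), coupler (590,172). w1: cassettes long (28,138), short (265,125), long (400,130), long (660,115); long tray (268,320), short tray (515,340), both white; green look-alikes lie apart in the corners. Next I'll fit the cap and coupler models.

```bash
cat >> h.py <<'E'
def cyl(d,z0,z1,n=24):
    a=np.linspace(0,2*np.pi,n,endpoint=False);return np.array([[d/2*np.cos(t),d/2*np.sin(t),z] for t in a for z in(z0,z1)])
CAP=[cyl(.048,0,.0395),cyl(.026,.0395,.0655)]
def arm(s,th=np.radians(20)):
    return np.array([[x,s*(.03+r*np.cos(th)-t*np.sin(th)),.036+r*np.sin(th)+t*np.cos(th)] for x in(-.008,.008) for r in(0,.064) for t in(-.004,.004)])
COUP=[cyl(.052,0,.04),cyl(.028,.04,.068),arm(1),arm(-1)]
def look(p,yw,name=None):
    manip.move_ptp(p,quat(yw));manip.pause(.3);c=cam("wrist");im=manip.snapshot("wrist")
    if name:save(name,im)
    return c,im
E
python3 - <<'E'
from h import *
import pickle
D=pickle.load(open("D0.pkl","rb"));c=D["c"]
print(fit(D["cap_knob"][0]["pixels"],CAP,.62,.205,0,c,.05))
print(fit(D["coupler_neck"][0]["pixels"],COUP,.475,.355,np.radians(-21),c))
for n,p in(("inl",[.53,.204,.20]),("coup",[.44,.355,.16])):
    c,im=look(p,np.pi)
    q,P,g=(("cap_knob",CAP,(.622,.205,0)) if n=="inl" else ("coupler_neck",COUP,(.475,.355,np.radians(-21))))
    for d in manip.silhouettes(q,"wrist")[:2]:print(q,d["score"],np.round(d["rect"]),fit(d["pixels"],P,*g,c,.05 if n=="inl" else 0))
    for q,z in(("cap_knob",.1025),("cap_foot",.05),("inlet_seat",.05),("cap_tray_floor",.005),("coupler_neck",.054),("coupler_foot",0)):
        for d in manip.tip_of(q,"wrist")[:2]:print(q,round(d["score"],2),np.round(d["at"]),back(d["at"],z,c)[:2].round(4))
    save(f"c_{n}.png",im)
E
```

```text
(array([0.61934129, 0.20985316, 0.26611849]), np.float64(0.9490251051357207))
(array([ 0.47658303,  0.35546095, -0.37887609]), np.float64(0.8911991959293926))
cap_knob 0.66 [242. 245.  51.  72.] (array([0.61969525, 0.20969436, 0.06772727]), np.float64(0.9567530592080261))
cap_knob 0.85 [297. 267.] [0.6207 0.2116]
cap_foot 0.64 [261. 262.] [0.616  0.2079]
cap_tray_floor 0.84 [118. 250.] [0.4828 0.1961]
coupler_neck 0.56 [121. 432.] [0.48   0.3555]
coupler_foot 0.76 [110. 409.] [0.4732 0.3575]
coupler_neck 0.8 [152. 184. 207.  90.] (array([ 0.47576373,  0.35586128, -0.38083191]), np.float64(0.855187201055583))
cap_tray_floor 0.74 [216.  97.] [0.4811 0.1995]
coupler_neck 0.78 [234. 260.] [0.4777 0.3571]
coupler_foot 0.7 [364. 306.] [0.6665 0.4105]
```

```bash
cat >> h.py <<'E'
def grab(x,y,z,yw,opening,force,zup,expect,feed=.08):
    manip.gripper_to(opening);manip.move_ptp([x,y,zup],quat(yw))
    hit=manip.movel([x,y,z],feed=feed,max_force=10);manip.gripper_to(0,force)
    g=manip.read_finger_gap();print("hit",hit,"tcp",np.round(manip.read_tcp_pos(),4),"gap",round(g,4),"F",round(manip.read_gripper_force(),1));return abs(g-expect)<.005
E
python3 - <<'E'
from h import *
ok=grab(.6197,.2097,.093,np.pi,.06,30,.17,.026);print(ok)
if ok:
    z0=manip.read_tcp_pos()[2]
    manip.movel([.6197,.2097,.19],feed=.08);print(manip.read_finger_gap(),manip.read_wrist_force())
    manip.move_ptp([.4815,.1985,.17],quat(np.pi))
    print(manip.movel([.4815,.1985,z0-.0445],feed=.06,max_force=6),manip.read_tcp_pos())
    manip.gripper_to(.06);manip.movel([.4815,.1985,.2])
    c,im=look([.5,.2,.25],np.pi,"capoff.png")
print(manip.read_clock())
E
```

```text
hit False tcp [0.62   0.2098 0.0935] gap 0.0249 F 30.4
True
0.024972691305113873 [-0.48751561 -0.61168805 -1.04554147]
False [0.48174062 0.19859233 0.04928791]
18.075
```

View pics/capoff.png

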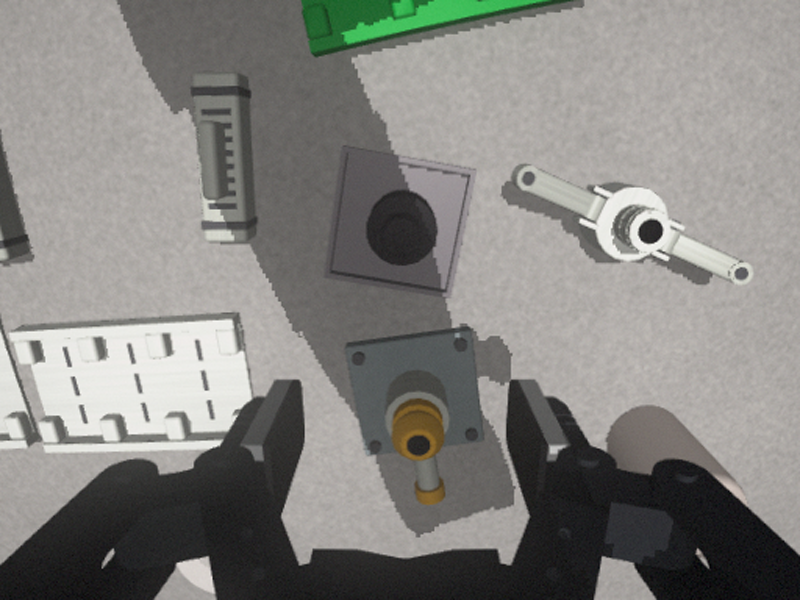

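Cap upright in its tray at (400,225), adapter bare at (415,430), coupler unchanged at (645,228). On to the coupler.

```bash
python3 - <<'E'
from h import *
x,y,a=.476,.3558,-.38
yw=a-np.pi/2;ty=.14-np.pi/2;X,Y=.6197,.2097
print(np.round(manip.solve_ik([x,y,.05],quat(yw)),2),np.round(manip.solve_ik([X,Y,.1],quat(ty)),2))
ok=grab(x,y,.043,yw,.065,70,.13,.028,.06);print(ok)
if ok:
    z0=manip.read_tcp_pos()[2]
    manip.movel([x,y,z0+.13],feed=.08);print(manip.read_finger_gap(),manip.read_wrist_force())
    manip.movel([X,Y,z0+.13],quat(ty),feed=.1);manip.pause(.3)
    hit=manip.movel([X,Y,z0+.0495],feed=.03,max_force=12)
    print(hit,manip.read_tcp_pos()-[X,Y,z0+.05],manip.read_wrist_force(),manip.read_moment())
save("seat_side.png",manip.snapshot("side"),(130,270,170,350))
print(manip.read_clock())
E
```

```text
[ 0.64  0.43 -0.31  0.83  0.   -0.55] [ 0.33  0.49 -0.1   0.99  0.   -1.38]
hit False tcp [0.4765 0.3558 0.0435] gap 0.0261 F 68.5
True
0.025588990894781508 [ 0.42218691 -0.53842014 -5.71670883]
False [9.19247387e-05 3.12556147e-05 1.02665581e-05] [-1.99388996 -0.64867319  1.69072515] [-0.20080084  0.69997628  0.01803473]
28.3917
```

View pics/seat_side.png

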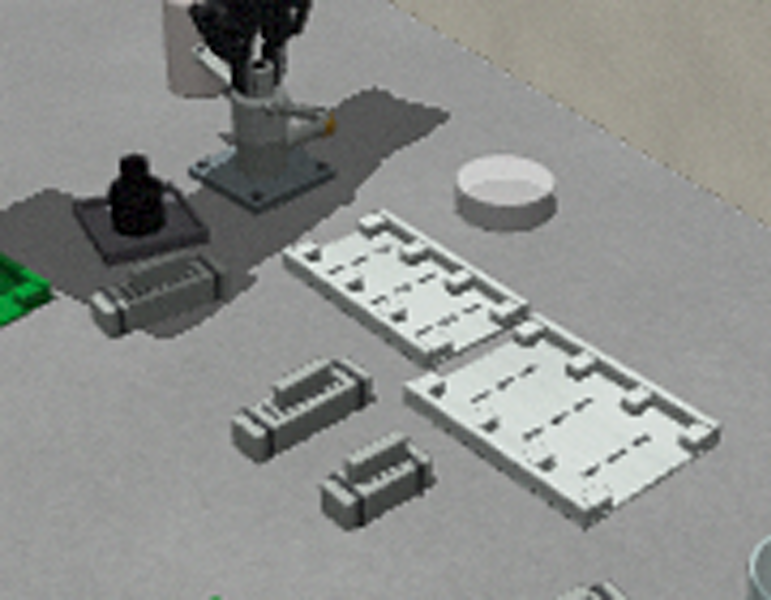

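The coupler's foot is at the seat level (z matches, weight carried); the arms are still raised. Release and check.

```bash
python3 - <<'E'
from h import *
X,Y=.6197,.2097
manip.gripper_to(.06);manip.movel([X,Y,.2],feed=.1)
manip.gripper_to(.085)
c,im=look([.52,.2,.22],.14+np.pi,"coup_on.png")
for d in manip.silhouettes("coupler_neck","wrist")[:2]:
    for z in(.05,.06):print(np.round(d["rect"]),round(d["score"],2),fit(d["pixels"],COUP,X,Y,.14,c,z))
E
```

```text
[159. 246. 196.  72.] 0.87 (array([0.61902429, 0.21059494, 0.15475758]), np.float64(0.8074390797638867))
[159. 246. 196.  72.] 0.87 (array([0.61269448, 0.21017328, 0.1587401 ]), np.float64(0.7653021303837536))
[274. 276.  79.  26.] 0.4 (array([0.62586094, 0.21140971, 0.27547264]), np.float64(0.2108346125878646))
[274. 276.  79.  26.] 0.4 (array([0.61910894, 0.21752602, 0.272514  ]), np.float64(0.19670713829267375))
```

View pics/coup_on.png

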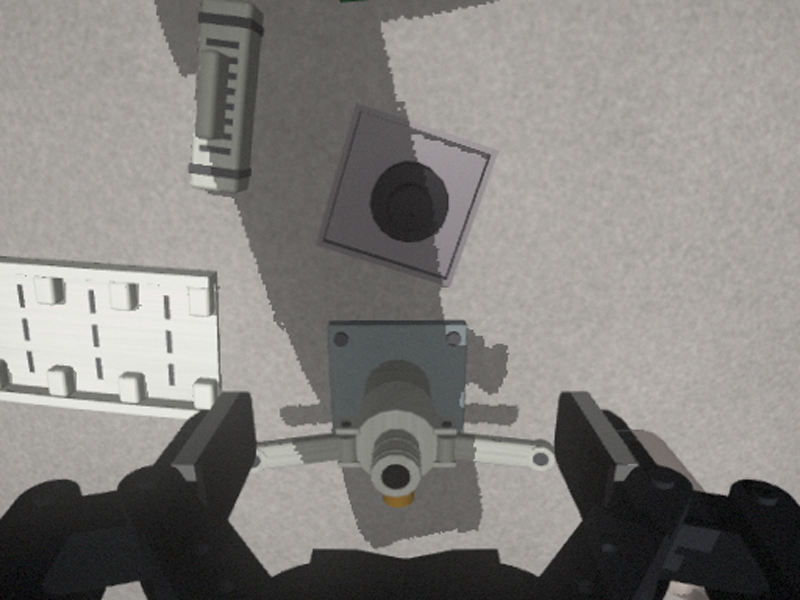

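Coupler sits square and centred on the inlet at (397,445), both arms out level to (255,458) and (540,458). Swing both arms with the open fingers.

```bash
python3 - <<'E'
from h import *
X,Y=.6195,.2101;yw=.15+np.pi
manip.move_ptp([X,Y,.17],quat(yw))
for z in(.1,.075,.057):
    hit=manip.movel([X,Y,z],feed=.03,max_force=30)
    print(hit,manip.read_tcp_pos().round(4),manip.read_wrist_force().round(1))
    if hit:break
else:
    manip.gripper_to(.05,40);manip.pause(.3)
    print(manip.read_finger_gap(),manip.read_gripper_force(),manip.read_wrist_force().round(1))
print(manip.read_clock())
E
```

```text
False [0.6196 0.2101 0.1001] [ 0.1  0.4 -0.5]
False [0.6199 0.21   0.0756] [-1.1 -0.8  6.3]
False [0.6204 0.2102 0.0575] [ 1.5 -0.8  2.7]
0.06656574885367383 43.4069287776947 [ 0.4 -3.6 10.5]
37.5917
```

```bash
python3 - <<'E'
from h import *
X,Y=.6195,.2101;yw=.15+np.pi
manip.gripper_to(.085);manip.movel([X,Y,.2],feed=.1)
c,im=look([.52,.2,.22],yw);save("armsdown.png",im,(180,360,130,380))
# cassettes: look at each from the west side
for n,p in(("C1",[.47,.075,.2]),("C2",[.47,-.13,.2]),("C4",[.47,-.31,.2])):
    c,im=look(p,np.pi)
    for q,L in(("long1_mid",.115),("short1_mid",.08)):
        for d in manip.silhouettes(q,"wrist"):
            if not 800<d["pixels"].sum()<9000:continue
            m,y=maskyaw(d["pixels"],.02,c);s,f=fit(d["pixels"],cassette(L),*m,y,c)
            if f>.7:print(n,q,round(d["score"],2),np.round(d["rect"]),s.round(4),round(f,3))
    for q in("tray_long_bay1","tray_short_bay1"):
        for d in manip.tip_of(q,"wrist"):
            if d["score"]>.4:print(n,q,round(d["score"],2),np.round(d["at"]),back(d["at"],.018,c)[:2].round(4))
print(manip.read_clock())
E
```

```text
C1 long1_mid 0.56 [240.  69.  38. 124.] [0.4355 0.0744 3.1276] 0.961
C1 tray_long_bay1 0.65 [282.   3.] [ 0.6067 -0.2274]
C1 tray_long_bay1 0.58 [282.  40.] [ 0.6041 -0.1771]
C1 tray_short_bay1 0.77 [292. 222.] [0.6124 0.0368]
C1 tray_short_bay1 0.63 [292. 172.] [ 0.613  -0.0207]
C2 long1_mid 0.87 [434.  73.  56. 122.] [ 0.4346  0.0754 -3.1451] 0.926
C2 short1_mid 0.81 [139.  97.  47.  84.] [ 0.4431 -0.2226 -3.0651] 0.939
C2 tray_long_bay1 0.98 [289. 169.] [ 0.6086 -0.2274]
C2 tray_long_bay1 0.85 [284. 218.] [ 0.6021 -0.1726]
C2 tray_long_bay1 0.84 [294. 120.] [ 0.6165 -0.2859]
C2 tray_short_bay1 0.72 [299. 301.] [ 0.6213 -0.0794]
C2 tray_short_bay1 0.71 [289. 354.] [ 0.6091 -0.02  ]
C2 tray_short_bay1 0.71 [290. 400.] [0.6118 0.0346]
C4 short1_mid 0.64 [326.  98.  40.  87.] [ 0.4426 -0.2228 -3.0874] 0.924
C4 tray_long_bay1 0.78 [288. 330.] [ 0.6079 -0.2275]
C4 tray_long_bay1 0.67 [297. 275.] [ 0.6188 -0.2884]
C4 tray_short_bay1 0.71 [294. 453.] [ 0.6189 -0.0797]
C4 tray_short_bay1 0.62 [288. 501.] [ 0.6139 -0.018 ]
44.1833
```

View pics/armsdown.png

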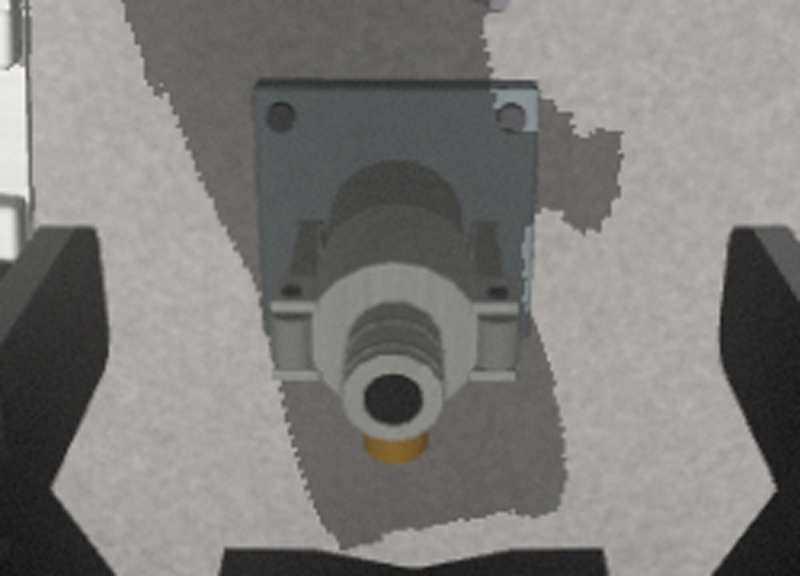

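Both arms hang flat against the body, at (295,260) and (488,260) in the crop. Now the cassettes; first L1 and the short one.

```bash
cat >> h.py <<'E'
BL=[(.617,-.288),(.6102,-.2304),(.6034,-.1728)];YL=.117
BS=[(.618,-.0792),(.6148,-.0213),(.6116,.0366)];YS=.055
def find(q,L,gx,gy,c):
    """pose of the cassette nearest the guess in the newest wrist picture"""
    best=None
    for d in manip.silhouettes(q,"wrist"):
        if not 600<d["pixels"].sum()<12000:continue
        m,y=maskyaw(d["pixels"],.02,c)
        if np.hypot(m[0]-gx,m[1]-gy)>.08:continue
        s,f=fit(d["pixels"],cassette(L),*m,y,c)
        if f>.8 and (best is None or f>best[1]):best=(s,f)
    if best:
        s,f=best;s[2]=(s[2]+np.pi/2)%np.pi-np.pi/2;print(q,s.round(4),round(f,3));return s
def transfer(s,bay,byaw):
    x,y,a=s
    if not grab(x,y,.032,a+np.pi,.05,50,.12,.012):print("no grip");return False
    z0=manip.read_tcp_pos()[2];yq=quat(byaw+np.pi);bx,by=bay
    manip.movel([x,y,z0+.09],feed=.12);print("lift",round(manip.read_finger_gap(),4),manip.read_wrist_force().round(1))
    manip.movel([bx,by,z0+.09],yq,feed=.15);manip.movel([bx,by,z0+.03],feed=.1)
    hit=manip.movel([bx,by,z0+.0045],feed=.03,max_force=6)
    print("down",hit,round(manip.read_tcp_pos()[2]-z0,4))
    manip.gripper_to(.05);manip.movel([bx,by,.15],feed=.15);return True
E
python3 - <<'E'
from h import *
for q,L,g,b,by in(("long1_mid",.115,(.435,.075),BL[2],YL),("short1_mid",.08,(.443,-.2227),BS[1],YS)):
    c,im=look([g[0]+.035,g[1],.2],np.pi);s=find(q,L,*g,c)
    if s is None:print("not found");continue
    transfer(s,b,by)
c,im=look([.47,-.17,.22],np.pi,"mid.png")
for n in("long1_mid","short1_mid"):
    for d in manip.tip_of(n,"wrist"):print(n,round(d["score"],2),np.round(d["at"]),back(d["at"],.014,c)[:2].round(4))
    for d in manip.silhouettes(n,"wrist"):print(n,round(d["score"],2),np.round(d["rect"]),d["pixels"].sum())
print(manip.read_clock())
E
```

```text
long1_mid [ 0.435   0.074  -0.0169] 0.957
hit False tcp [0.4353 0.074  0.0323] gap 0.0109 F 51.8
lift 0.0104 [-0.4 -0.5 -1.1]
down False 0.0046
short1_mid [ 0.4436 -0.2228  0.0708] 0.935
hit False tcp [ 0.4438 -0.223   0.0322] gap 0.0107 F 51.6
lift 0.0104 [ 0.4  0.1 -0.9]
down False 0.0046
long1_mid 0.9 [275. 259.] [ 0.6035 -0.1675]
long1_mid 0.86 [236. 228.  39.  97.] 2661
short1_mid 0.57 [284. 384.] [ 0.6177 -0.0165]
short1_mid 0.85 [369. 248.  34.  52.] 1392
65.4833
```

View pics/mid.png

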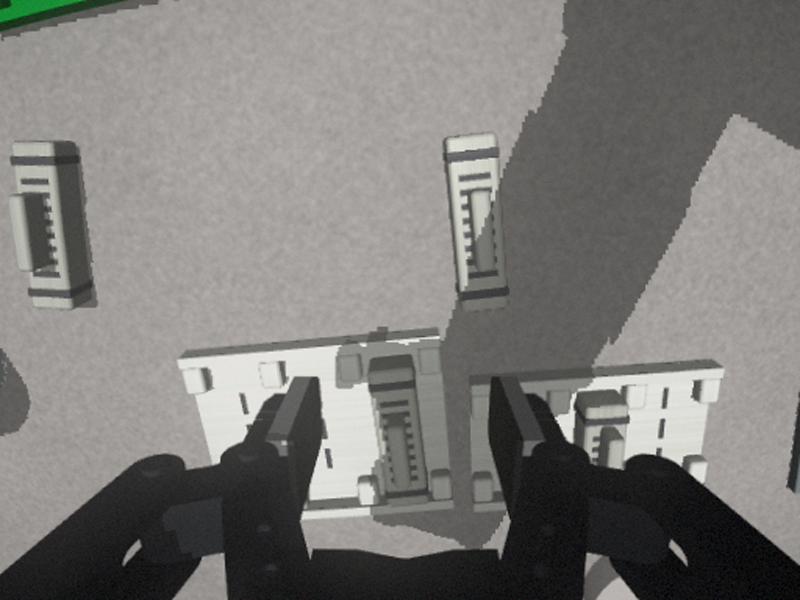

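L1 lies in the long tray (398,425), the short one in the short tray's middle bay (602,425); long cassettes remain at (52,225) and (478,220), both plain grey with the 115 mm proportions. The network misses these, so I'll outline them by hand as a guess and retry the network from close by.

```bash
python3 - <<'E'
from h import *
c=cam("wrist");k=512/800
def poly(P):
    m=np.zeros((384,512),np.uint8);cv2.fillPoly(m,[np.round(np.array(P)*k).astype(np.int32)],1);return m>0
G={"L4":poly([(12,143),(75,141),(80,165),(92,292),(78,306),(33,307),(30,272),(20,268),(10,195),(15,190)]),
"L2":poly([(444,138),(494,132),(498,150),(508,290),(505,304),(460,307)])}
E={}
for n,m in G.items():
    p,y=maskyaw(m,.02,c);s,f=fit(m,cassette(.115),*p,y,c);s[2]=(s[2]+np.pi/2)%np.pi-np.pi/2;E[n]=s;print(n,s.round(4),round(f,3))
for n,b in(("L2",BL[1]),("L4",BL[0])):
    g=E[n];s=None
    for dx,dy,yw,z in((.03,0,np.pi,.17),(.03,.03,np.pi-.3,.2),(.02,-.03,np.pi+.3,.2)):
        c,im=look([g[0]+dx,g[1]+dy,z],yw,f"{n}_look.png");s=find("long1_mid",.115,g[0],g[1],c)
        if s is not None:break
    if s is not None:transfer(s,b,YL)
    else:print(n,"unseen")
print(manip.read_clock())
E
```

```text
L4 [ 0.4463 -0.4129 -0.0513] 0.927
L2 [ 0.4477 -0.1202  0.116 ] 0.95
L2 unseen
long1_mid [ 0.4465 -0.4126 -0.0588] 0.961
hit False tcp [ 0.4466 -0.4129  0.0323] gap 0.0103 F 51.9
lift 0.0109 [ 0.9  0.6 -2.3]
down False 0.0046
78.4
```

The outline agreed with the network to 0.5 mm on L4; check L2 with one close look, overlaying the guess.

```bash
python3 - <<'E'
from h import *
c,im=look([.478,-.12,.18],np.pi);s=find("long1_mid",.115,.4477,-.1202,c);print(s)
x,y,a=.4477,-.1202,.116;im=im.copy();C,S=np.cos(a),np.sin(a)
for P in cassette(.115):
    Q=P@np.array([[C,S,0],[-S,C,0],[0,0,1]])+[x,y,0];cv2.polylines(im,[cv2.convexHull(np.round(proj(Q,c)).astype(np.int32))],True,(255,0,0))
save("L2chk.png",im)
E
```

```text
None
```

View pics/L2chk.png

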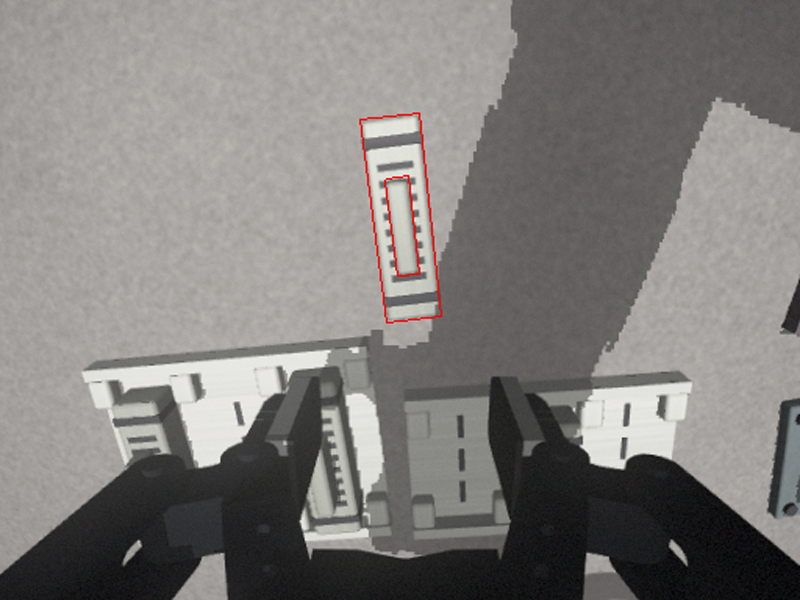

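The outline fits the cassette at (400,218). Pick it, then inspect everything.

```bash
python3 - <<'E'
from h import *
transfer((.4477,-.1202,.116),BL[1],YL)
manip.gripper_to(.05)
c,im=look([.50,-.13,.30],np.pi)
im=im.copy()
for q,L,B,Y in(("long1_mid",.115,BL,YL),("short1_mid",.08,BS,YS)):
    for d in manip.silhouettes(q,"wrist"):
        m,y=maskyaw(d["pixels"],.02,c)
        if d["pixels"].sum()<9000:
            s,f=fit(d["pixels"],cassette(L),*m,y,c,.004);print(q,round(d["score"],2),s.round(4),round(f,3))
save("final_w.png",im);top=manip.snapshot("top");save("final_t.png",top,(120,260,60,400))
print(manip.read_clock())
E
```

```text
hit False tcp [ 0.4479 -0.1203  0.0322] gap 0.0109 F 51.9
lift 0.0111 [-1.1  0.5 -2.2]
down False 0.0046
long1_mid 0.61 [ 0.6034 -0.1719 -3.0354] 0.922
long1_mid 0.16 [ 0.633  -0.0175 -3.0516] 0.519
short1_mid 0.84 [ 0.613  -0.0194 -3.053 ] 0.716
89.0083
```

View pics/final_w.png

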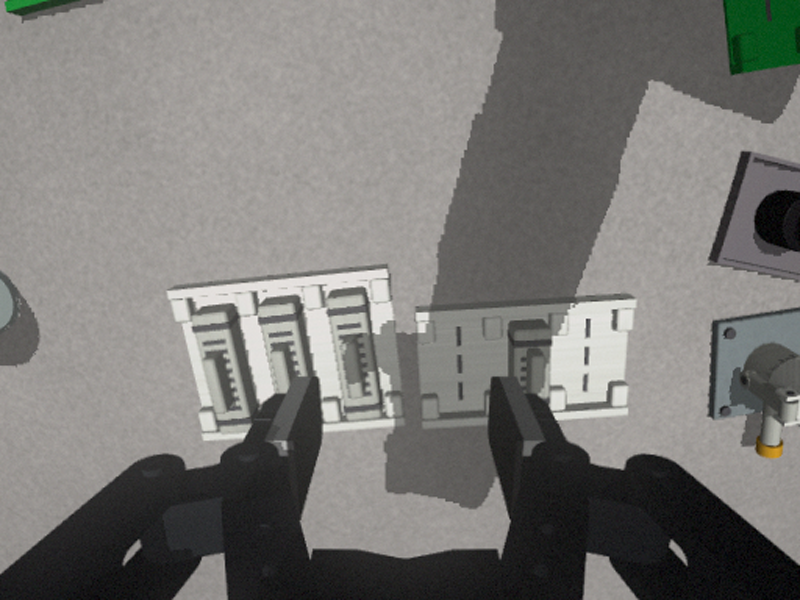

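View pics/final_t.png

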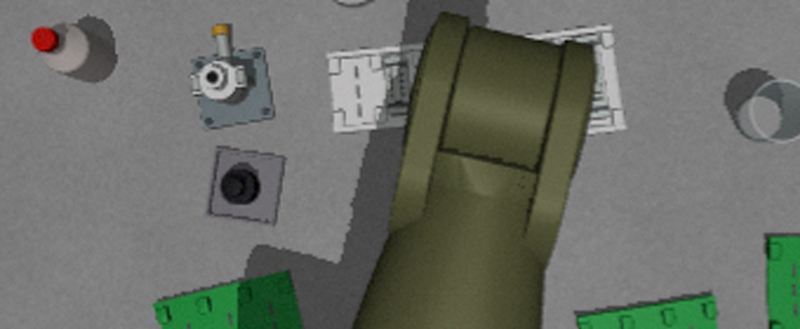

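The three long cassettes lie in the long tray at (220,365), (285,345) and (352,355), and the short one in the middle short bay at (530,355). In the top crop the cap is in its tray at (240,185) and the coupler is on the inlet with arms down at (217,80). The descents met no contact, so everything is seated; I'm handing in.

```bash
python3 -c "
from workcell import manip
print(manip.finish_job(),manip.read_clock())"
```

```text
the job is handed in; nothing more can be done
the job is handed in; nothing more can be done
```

The job is handed in: the four cassettes I found (three long, one short) are in their matching bays, the cap stands in its tray, and the coupler is down on the inlet with both arms swung home together, at about 89 s; the call returned no verdict.

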